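Lock the larger cash box on the market stall

TASK

Lock the larger of the two cash boxes: push the spring block on its lid well down inside its keeper plate and, while still holding it down, slide the keeper plate along its rails as far as it goes, so that the plate covers the block and keeps it down when you let go. Leave the smaller box's lock alone.

Things in the scene. Friction and masses are not known exactly. Their poses are not given: they have to be found in the camera images.
- large_bolt_top (a point): Centre of the flat top (44 mm in x, 50 mm in y) of the brass spring block on the lid of the LARGER grey cash box (180 x 250 x 80 mm, fixed). z up, y along the keeper's slide; moves with the block. Heights over the counter: block top 113 mm when up, keeper plate top 104, its underside 98, lid 80; dark guide rails 110, 32 to 42 mm either side of the block's centre in x.
- large_bolt (a joint): How far that block is pushed down, m: 0 up, 0.026 fully in. The keeper plate can slide only while this is beyond 0.015 (block top under the plate); aim for about 0.021. Spring: 3 N up, 9 N fully in. Let go, it springs back to 0 unless the plate covers it; then it stays at about 0.015.
- large_keeper (a joint): Slide of the larger box's steel keeper plate, m, to the block's +y: 0 to 0.002 at the start, 0.022 at its stop; 2 N friction, stays put. The block stands in the plate's window (50 mm in x, 56 in y); an upright thumb tab (52 mm wide, 18 mm above the plate) rises at the window's +y edge, 28 mm from the block's centre. Shut fingers on the block, moved to +y, push tab and plate along.
- small_bolt (a joint): How far the block on the SMALLER grey cash box (125 x 165 x 55 mm) is pushed down, m: 0 up. Same kind of lock at three quarters the size, on the other side (left or right) of the robot's midline. Leave it up.
Things that resemble listed ones, but are neither listed nor needed, are in the scene too. What is shaped like the part that bears small_bolt but pink, purple or red is not meant.

How it is judged:
By the outcome, as a careful person would: the job done as asked, in the order asked, and still so for the second after the job is handed in, with the robot touching nothing.
It also fails if it takes over 32 s, if anything falls off the work surface, if the arm or the gripper's body presses on something with over 40 N, if the wrist force passes 120 N, or if a joint passes its speed limit or range.

ROBOT

A 7-joint arm with a two-finger parallel gripper is mounted at the origin on the work surface. World frame = base frame: x ahead of the robot, y to its left, z up, the work surface at z = 0. Lengths are in m, angles in rad, forces in N, time in s.
With the tool pointing down it reaches from about 0.4 to 0.85 m from the base axis. Payload 4.5 kg.
Tool frame: the origin (TCP) lies between the finger pads; the fingertips stand 19 mm ahead of it and the grasp point (between the pads) is the TCP (r.nose_length is the distance from the TCP to the fingertips, in m); z points along the fingers, x is the direction in which the jaws open and shut, and the axes are right-handed (so a half turn about z gives the same grasp; the last joint's range is limited). The gripper opens to 88 mm and grips with 3 to 60 N. Pads are 18 mm wide; open, the fingers measure 123 mm over their backs; the gripper's body (75 mm by 187 mm) begins 45 mm behind the grasp point.
Start: joints at [-1.206, 0.689, -0.195, 1.565, 0.157, 0.902, -0.215], TCP at [0.203, 0.591, 0.258] pointing down, gripper open.
Joint ranges: [-3.01, 3.01], [-0.46, 2.08], [-1.47, 1.51], [0.13, 2.56], [-1, 4.14], [0.04, 2.09], [-2.66, 2.66]. Speed limits (rad/s): [2.57, 2.57, 3.14, 3.14, 3.14, 3.14, 3.14].

INTERFACE

Orientations are given as a unit quaternion [x, y, z, w].
In Python, from plant import get_state, vision, r gives the robot as it stands.
- The arm moves only by the tool play_rows, never from a script. Its argument "deltas" is a list that holds one entry, the list of rows, each a list of 7 numbers: the gripper command: -1 is fully open, 1 is shut, values between are in proportion, then the shift along the tool's x, y, z normalised to -1 to 1, where 1 is 300 mm, then the turn, a rotation vector about the tool's x, y, z normalised to -1 to 1, where 1 is pi rad. A call has 1 to 5 rows; each row is the pose to reach, as a shift and turn from the pose measured when the call began, along the tool's axes at that moment, turning the shorter way round; what a row does not reach only later rows make up. A row lasts 1/8 s, in which the tool goes at most 62.5 mm and 10.7 degrees, less where a joint would pass 70% of its speed; a pose out of reach is approached as far as the arm can. A call with a number of a shift or a turn outside -1 to 1 is refused whole. A call with a gripper value outside its range is refused whole. The fingers move at their own pace and stop on an object; "force" is the grip in N (left out, the last holds). Time passes only in rows, so rows that repeat a pose let the fingers close. It gives the time, the measured TCP pose, the force and the opening at its end, in the units of the state.
- get_state(): the state, without advancing time (a new reading comes with each control period).
- vision.snapshot(name): name is "scene" or "top" or "wrist"; returns the picture (384x512x3 uint8, red, green, blue); there is no depth.
- vision.camera_model(name): a dict with "vfov" (degrees; the focal length in pixels is half the picture's height over the tangent of half this angle, whatever the lens; pixels are square), "cx", "cy" (the principal point, pixels), "k1" (the pictures are not rectified: a ray, as slopes to the right and down, at radius r is drawn at 1 + k1 r^2 times it, then the intrinsics apply), "world_to_cam" (4x4, takes a point from world to camera coordinates). Camera axes: x right, y up, looking along -z (the intrinsics and any distortion apply to the point x, -y, -z); pixel columns grow to the right and rows downward; lengths in m; the calibration is good to about 2 mm. A picture is of the moment at which its call begins: read the wrist's pose just before it. camera_model takes no time and is no camera call; for the wrist camera it gives the pose at the moment of the call.
- r.finish_job(): hands the job in, once; it reports no verdict.
The state is a dict: "clock": time; "q": joint angles; "qd": joint speeds; "joint_torque": joint torques, N m; "tool_pos": TCP position; "eef_rot": TCP orientation; "contact_force": force on the tool from outside, world axes, zero at the start; "moment": the same for the moment, N m; "opening": opening from 0.0 (shut) to 1.0 (fully open).
Only numpy, scipy, OpenCV 4.12 (cv2) and the standard library are available. Lean on these libraries where they do the work, as an engineer would, in place of code of your own. Each camera call takes 0.05 s, during which the arm holds its last target.

## Working session

There is one attempt and no reset: what is moved stays moved. The work goes in short steps, Python scripts to look and compute and a tool call to move; the robot and the scene stay as the last step left them, time stands still between calls to the robot, and variables do not carry over. Pictures are saved under pics/ and viewed, and the job is handed in when it is done.

Besides the shell and the picture viewer there is one more tool, called after "Emit:" in YAML: its name, and indented under it one key for each argument. play_rows: Moves the arm, as the interface text tells. Scaled input: -1 to 1 covers 300 mm each way for a shift and pi rad each way for a turn. Its arguments: {"type":"object","properties":{"deltas":{"type":"array"},"force":{"type":"number"}},"required":["deltas"]}

```bash
ls; mkdir -p pics; python3 - <<'E'
from plant import get_state, vision, r
import cv2,numpy as np
s=get_state();print(s)
for n in ["scene","top"]:
    im=vision.snapshot(n);cv2.imwrite(f"pics/{n}0.png",im[:,:,::-1]);m=vision.camera_model(n);print(n,m)
    np.save(f"pics/{n}0.npy",im)
E
```

```text
pics
{'clock': 0.0, 'q': array([-1.2062311 ,  0.69001451, -0.19447911,  1.56633459,  0.15729757,
        0.90250158, -0.21508438]), 'qd': array([-1.53267606e-03, -3.10526216e-04, -5.28374083e-04,  2.08861078e-05,
       -1.13790660e-03,  4.27445717e-05, -2.23577542e-04]), 'joint_torque': array([-6.51275514e-04, -5.27575314e+01, -1.26724765e+00, -1.53432798e+01,
       -5.27241791e-02,  6.53864976e-03,  1.68289434e-04]), 'tool_pos': array([0.20284702, 0.59053432, 0.25689259]), 'eef_rot': array([ 8.13848600e-01,  5.81076229e-01, -7.13586961e-04,  6.03278597e-04]), 'contact_force': array([-0.11342459, -0.82139467,  0.14305903]), 'moment': array([ 0.04765958, -0.00125742, -0.00831635]), 'opening': 1.0025032080563294}
scene {'vfov': 53.019814031579415, 'cx': 256.94912142564834, 'cy': 195.57528168992457, 'k1': -0.09045784768033595, 'world_to_cam': array([[ 0.07585103,  0.9970019 ,  0.01529183, -0.18395701],
       [-0.52883803,  0.02722267,  0.84828608,  0.20451422],
       [ 0.84532654, -0.07243027,  0.52931738, -1.76099057],
       [ 0.        ,  0.        ,  0.        ,  1.        ]])}
top {'vfov': 57.128850926958286, 'cx': 253.93162605044813, 'cy': 190.44334361523212, 'k1': 0.032011896968830215, 'world_to_cam': array([[-0.00476295, -0.99997324,  0.00555293,  0.13173178],
       [ 0.990726  , -0.0039647 ,  0.13581703, -0.54865965],
       [-0.13579138,  0.00614832,  0.99071837, -0.93028824],
       [ 0.        ,  0.        ,  0.        ,  1.        ]])}
```

View pics/scene0.png

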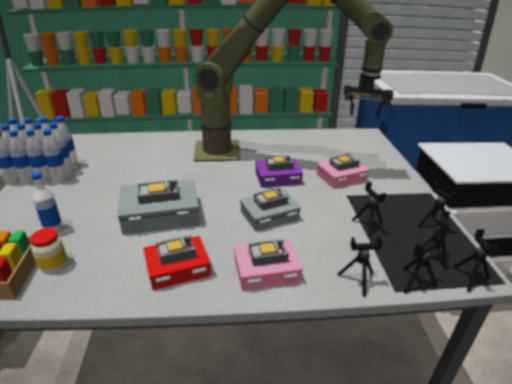

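View pics/top0.png

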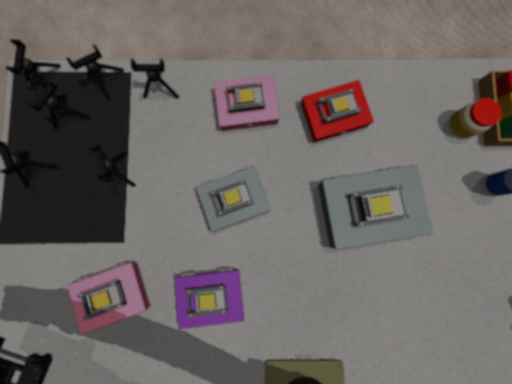

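The scene shows two grey boxes. The large one is at about (375,207) in the top view, on the robot's right (y<0), and the small one is at about (232,198). Next I'll enlarge the large lock.

```bash
python3 - <<'E'
import cv2,numpy as np
im=np.load("pics/top0.npy")[155:260,310:440,::-1]
cv2.imwrite("pics/top0c.png",cv2.resize(im,None,fx=6,fy=6,interpolation=cv2.INTER_CUBIC)[:600])
im=np.load("pics/scene0.npy")[165:235,110:210,::-1]
cv2.imwrite("pics/scene0c.png",cv2.resize(im,None,fx=8,fy=8,interpolation=cv2.INTER_CUBIC))
E
```

```text
(no output)
```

View pics/top0c.png

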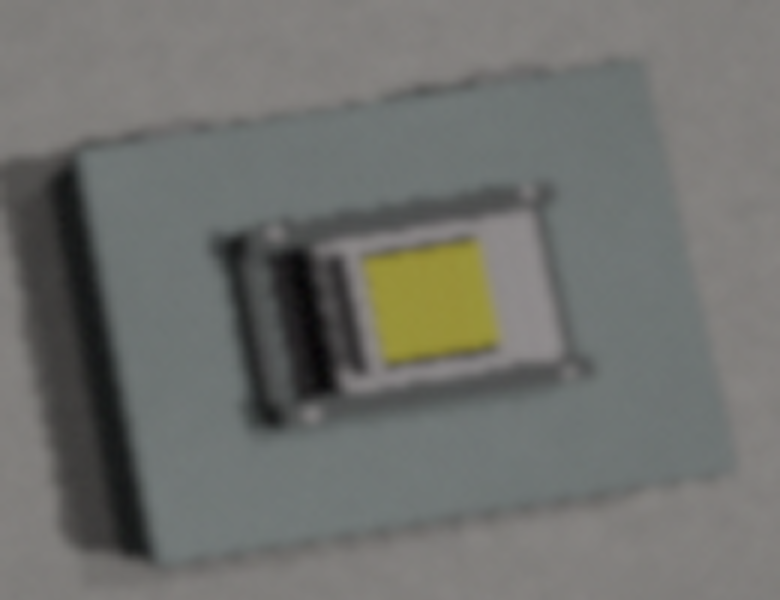

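View pics/scene0c.png

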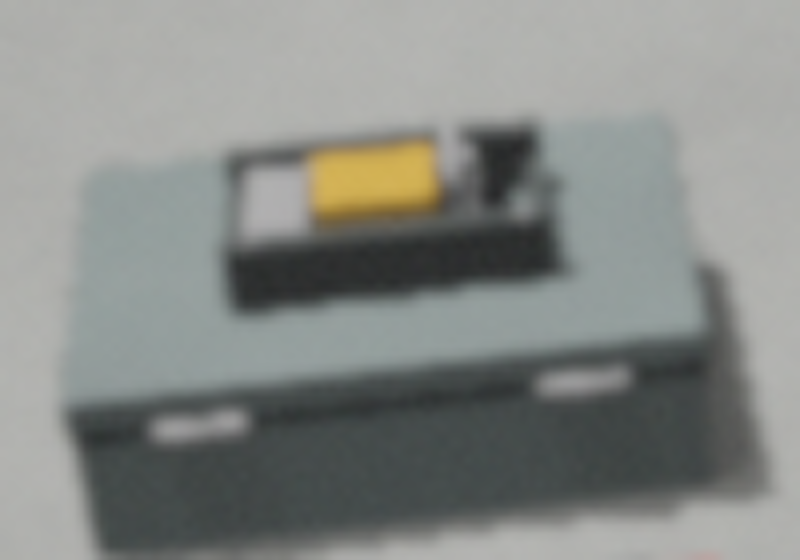

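The top crop shows the brass block with corners near (362,258), (478,240), (498,348) and (386,364). The tab is on its left, which is world +y. I'll turn these into positions.

```bash
cat > h.py <<'E'
import cv2,numpy as np
from plant import vision
from scipy.spatial.transform import Rotation as R
def cam(m):
    f=192/np.tan(np.radians(m['vfov'])/2);W=np.array(m['world_to_cam'])
    return f,W
def unproj(m,px,z):
    f,W=cam(m);px=np.atleast_2d(np.array(px,float))
    d=(px-[m['cx'],m['cy']])/f; u=d.copy()
    for _ in range(20): u=d/(1+m['k1']*(u**2).sum(1,keepdims=True))
    rays=np.c_[u[:,0],-u[:,1],-np.ones(len(u))]@W[:3,:3]
    c=-W[:3,:3].T@W[:3,3]
    return c+rays*((z-c[2])/rays[:,2])[:,None]
def proj(m,P):
    f,W=cam(m);P=np.atleast_2d(P);c=P@W[:3,:3].T+W[:3,3]
    u=np.c_[c[:,0],-c[:,1]]/(-c[:,2:]);u=u*(1+m['k1']*(u**2).sum(1,keepdims=True))
    return u*f+[m['cx'],m['cy']]
E
python3 - <<'E'
from h import *
m=vision.camera_model("top")
c=np.array([(362,258),(478,240),(498,348),(386,364)])/6+[310,155]-0.42
p=unproj(m,c,.113);print(p, p.mean(0))
for a,b in((1,0),(2,3)): print(np.linalg.norm(p[a]-p[b]),np.degrees(np.arctan2(*(p[b]-p[a])[[1,0]])))
for a,b in((0,3),(1,2)): print(np.linalg.norm(p[a]-p[b]),np.degrees(np.arctan2(*(p[a]-p[b])[[1,0]])))
b=np.array([(75,155),(645,62),(735,470),(155,563)])/6+[310,155]-0.42
q=unproj(m,b,.08);print(q,q.mean(0))
for a,b in((1,0),(2,3)): print(np.linalg.norm(q[a]-q[b]),np.degrees(np.arctan2(*(q[b]-q[a])[[1,0]])))
# scene block
ms=vision.camera_model("scene")
print((proj(ms,p)-[110,165]+.42)*8)
E
```

```text
[[ 0.51954365 -0.16176296  0.113     ]
 [ 0.52696029 -0.21049973  0.113     ]
 [ 0.48164567 -0.2161532   0.113     ]
 [ 0.47512026 -0.16946652  0.113     ]] [ 0.50081747 -0.1894706   0.113     ]
0.049297866023662866 98.65274061031158
0.04714051166821059 97.95670152541372
0.04508639305200082 9.83794515267699
0.04566592510430112 7.111497366707531
[[ 0.56925446 -0.04976198  0.08      ]
 [ 0.60952093 -0.30059367  0.08      ]
 [ 0.43164303 -0.32652136  0.08      ]
 [ 0.39277433 -0.07821868  0.08      ]] [ 0.50079819 -0.18877392  0.08      ]
0.2540431521488016 99.11998523540075
0.25132647584510925 98.8967414978092
[[433.99101386 195.99729692]
 [311.20453751 208.62323407]
 [315.23509463 152.85371818]
 [429.22337414 142.108755  ]]
```

Emit:
play_rows:
  deltas:
    - [[1,-0.107,0.167,0,0,0,0.056],[1,-0.213,0.333,0,0,0,0.111],[1,-0.32,0.5,0,0,0,0.167],[1,-0.427,0.667,0,0,0,0.222],[1,-0.533,0.834,0,0,0,0.278]]
  force: 20

```text
clock: 0.72
tool_pos: [0.3884, 0.3564, 0.2572]
eef_rot: [0.984, 0.18, -0.0, 0.001]
contact_force: [0.6, 0.6, 0.2]
opening: 0.453
```

```bash
cat >> h.py <<'E'
C=np.array([0.5008,-0.1890]); YAW=np.radians(98.9)
def need(xyz,yaw):
    from plant import get_state
    s=get_state();T=R.from_quat(s['eef_rot'])
    # tool pointing down, x axis at yaw
    cx,sx=np.cos(yaw),np.sin(yaw)
    D=R.from_matrix(np.array([[cx,sx,0],[sx,-cx,0],[0,0,-1]]).T)
    d=T.inv().apply(np.array(xyz)-s['tool_pos'])
    rv=(T.inv()*D).as_rotvec()
    print('t',round(s['clock'],2),'pos',s['tool_pos'].round(4),'F',s['contact_force'].round(1),'open',round(s['opening'],3),'q',s['q'].round(2))
    print('xaxis yaw',np.degrees(np.arctan2(*T.as_matrix()[[1,0],0])).round(2),'tilt',T.as_matrix()[:,2].round(4))
    print('shift/0.3',(d/.3).round(4),'turn/pi',(rv/np.pi).round(4),'mm',np.linalg.norm(d)*1e3)
E
python3 -c "
from h import *
need([*C,.2],YAW-np.pi)"
```

```text
t 0.72 pos [0.3884 0.3564 0.2572] F [0.6 0.6 0.2] open 0.453 q [-0.85  0.56  0.02  1.87 -0.02  0.72 -0.45]
xaxis yaw 20.69 tilt [-6.0e-04 -1.7e-03 -1.0e+00]
shift/0.3 [-0.2918  1.8329  0.1935] turn/pi [ 7.000e-04 -1.000e-04  5.655e-01] mm 559.8270607660473
```

Emit:
play_rows:
  deltas:
    - [[1,-0.031,0.195,0,0,0,0.056],[1,-0.062,0.39,0,0,0,0.111],[1,-0.093,0.585,0,0,0,0.167],[1,-0.124,0.78,0,0,0,0.222],[1,-0.155,0.975,0,0,0,0.278]]

```text
clock: 1.35
tool_pos: [0.4484, 0.0646, 0.2576]
eef_rot: [0.967, -0.256, 0.0, 0.001]
contact_force: [0.3, 0.8, -0.0]
opening: 0.004
```

```bash
python3 -c "
from h import *
need([*C,.2],YAW-np.pi)"
```

```text
t 1.35 pos [0.4484 0.0646 0.2576] F [ 0.3  0.8 -0. ] open 0.004 q [-0.41  0.48  0.24  2.08 -0.19  0.6  -0.55]
xaxis yaw -29.66 tilt [-4.0e-04 -1.7e-03 -1.0e+00]
shift/0.3 [0.57   0.6479 0.1935] turn/pi [ 0.0004 -0.0004  0.2858] mm 265.2997011419771
```

Emit:
play_rows:
  deltas:
    - [[1,0.114,0.13,0.02,0,0,0.057],[1,0.228,0.26,0.05,0,0,0.114],[1,0.342,0.389,0.09,0,0,0.171],[1,0.456,0.518,0.14,0,0,0.229],[1,0.57,0.648,0.193,0,0,0.286]]

```text
clock: 1.98
tool_pos: [0.5011, -0.1903, 0.1995]
eef_rot: [0.758, -0.652, 0.0, 0.001]
contact_force: [0.1, 0.3, -0.1]
opening: -0.001
```

```bash
python3 -c "
from h import *
need([*C,.15],YAW-np.pi)
m=vision.camera_model('wrist');im=vision.snapshot('wrist');np.save('pics/w1.npy',im);np.save('pics/w1m.npy',m,allow_pickle=True);cv2.imwrite('pics/w1.png',im[:,:,::-1]);print(m)
im=vision.snapshot('top');cv2.imwrite('pics/t1.png',cv2.resize(im[155:260,310:440,::-1],None,fx=5.5,fy=5.5,interpolation=cv2.INTER_CUBIC))
"
```

```text
t 1.98 pos [ 0.5011 -0.1903  0.1995] F [ 0.1  0.3 -0.1] open -0.001 q [ 0.04  0.69  0.41  1.91 -0.45  0.62 -0.7 ]
xaxis yaw -81.44 tilt [-5.0e-04 -1.2e-03 -1.0e+00]
shift/0.3 [-4.700e-03  1.000e-04  1.649e-01] turn/pi [ 0.0002 -0.0003 -0.0019] mm 49.48334837312628
{'vfov': 66.8385854052471, 'cx': 259.8132113884079, 'cy': 195.57056959690328, 'k1': 0.011351265311396233, 'world_to_cam': array([[ 0.14840128, -0.98892671,  0.00101477, -0.26211096],
       [ 0.93500647,  0.13997549, -0.32583701, -0.41558517],
       [ 0.32208688,  0.04930345,  0.94542541, -0.49020155],
       [ 0.        ,  0.        ,  0.        ,  1.        ]])}
```

View pics/w1.png

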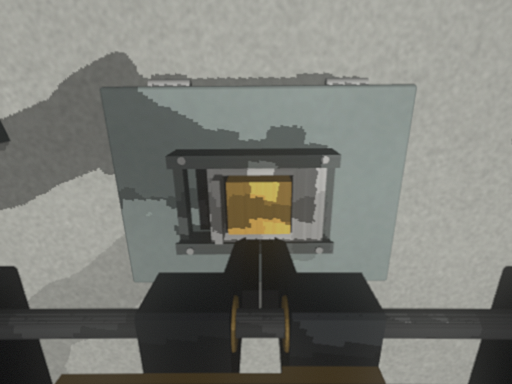

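View pics/t1.png

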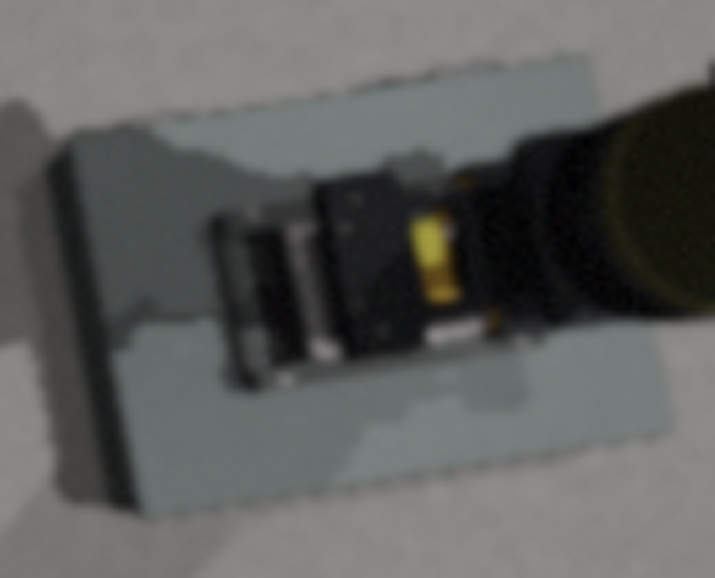

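The wrist view shows the block at about (226-292, 176-236), with the tab and slot to its left. I'll enlarge that to refine the centre.

```bash
python3 -c "
import numpy as np,cv2
im=np.load('pics/w1.npy')[140:260,160:345,::-1]
cv2.imwrite('pics/w1c.png',cv2.resize(im,None,fx=4,fy=4,interpolation=cv2.INTER_CUBIC))"
```

```text
(no output)
```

View pics/w1c.png

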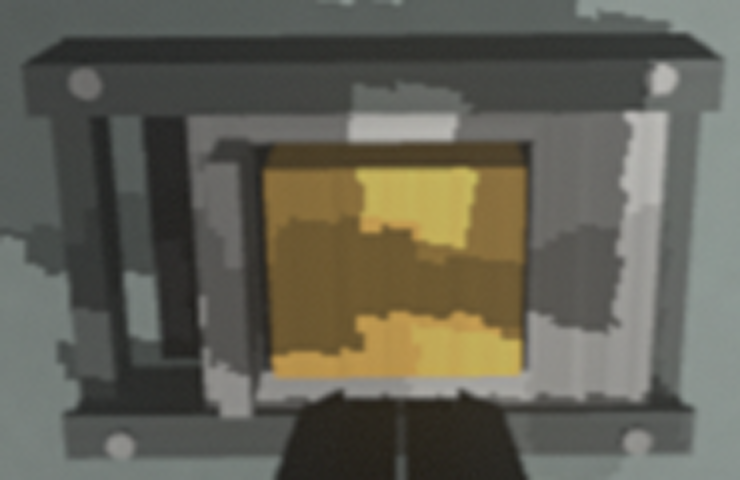

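```bash
python3 - <<'E'
from h import *
m=np.load('pics/w1m.npy',allow_pickle=True).item()
c=np.array([(264,168),(527,168),(523,373),(272,377)])/4+[160,140]-.375
p=unproj(m,c,.113);print(p,p.mean(0))
for a,b in((1,0),(2,3)): print(np.linalg.norm(p[a]-p[b]),np.degrees(np.arctan2(*(p[b]-p[a])[[1,0]])))
for a,b in((0,3),(1,2)): print(np.linalg.norm(p[a]-p[b]),np.degrees(np.arctan2(*(p[a]-p[b])[[1,0]])))
need([*C,.15],YAW-np.pi)
E
```

```text
[[ 0.51934282 -0.16038626  0.113     ]
 [ 0.52683952 -0.2104426   0.113     ]
 [ 0.48377012 -0.21763412  0.113     ]
 [ 0.47527223 -0.16693667  0.113     ]] [ 0.50130617 -0.18884991  0.113     ]
0.05061460447520055 98.51761447723567
0.051404723577002515 99.51543804995651
0.044554741336138314 8.454243909710932
0.04366568380641026 9.479522583157276
t 2.08 pos [ 0.5002 -0.1956  0.199 ] F [-1.3  0.1 -0.2] open 0.005 q [ 0.04  0.7   0.41  1.91 -0.44  0.62 -0.7 ]
xaxis yaw -81.75 tilt [-0.0013 -0.0069 -1.    ]
shift/0.3 [-0.0225 -0.0055  0.163 ] turn/pi [ 0.0007 -0.0021 -0.0036] mm 49.40727272498675
```

Emit:
play_rows:
  deltas:
    - [[1,-0.022,-0.004,0.05,0,0,-0.004],[1,-0.022,-0.004,0.12,0,0,-0.004],[1,-0.022,-0.004,0.17,0,0,-0.004],[1,-0.022,-0.004,0.18,0,0,-0.004],[1,-0.022,-0.004,0.18,0,0,-0.004]]

```text
clock: 2.7
tool_pos: [0.5005, -0.1893, 0.1451]
eef_rot: [0.76, -0.65, 0.002, 0.003]
contact_force: [-0.3, 0.2, 0.3]
opening: 0.007
```

```bash
sed -i 's/C=.*; YAW/C=np.array([0.5011,-0.1889]); YAW/' h.py; python3 -c "
from h import *
need([*C,.111],YAW-np.pi)"
```

```text
t 2.7 pos [ 0.5005 -0.1893  0.1451] F [-0.3  0.2  0.3] open 0.007 q [ 0.07  0.78  0.34  1.95 -0.49  0.49 -0.65]
xaxis yaw -81.01 tilt [-0.0012 -0.007  -1.    ]
shift/0.3 [-0.0016 -0.0025  0.1136] turn/pi [ 0.0007 -0.0021  0.0005] mm 34.089929716160896
```

Emit:
play_rows:
  deltas:
    - [[1,-0.002,-0.002,0.03,0,-0.002,0],[1,-0.002,-0.002,0.06,0,-0.002,0],[1,-0.002,-0.002,0.09,0,-0.002,0],[1,-0.002,-0.002,0.114,0,-0.002,0],[1,-0.002,-0.002,0.114,0,-0.002,0]]

```text
clock: 3.32
tool_pos: [0.5016, -0.1889, 0.1107]
eef_rot: [0.76, -0.65, -0.0, 0.001]
contact_force: [1.4, 2.1, 6.2]
opening: 0.007
```

```bash
python3 -c "
from h import *
need([*C,.111],YAW-np.pi)
im=vision.snapshot('wrist');cv2.imwrite('pics/w2.png',cv2.resize(im[130:280,150:355,::-1],None,fx=3.5,fy=3.5,interpolation=cv2.INTER_CUBIC))
need([*C,.111],YAW-np.pi)"
```

```text
t 3.33 pos [ 0.5016 -0.1889  0.1107] F [1.4 2.1 6.2] open 0.007 q [ 0.11  0.83  0.28  1.96 -0.52  0.42 -0.63]
xaxis yaw -81.01 tilt [-1.e-03 -8.e-04 -1.e+00]
shift/0.3 [-0.0001  0.0018 -0.0011] turn/pi [ 0.0003 -0.0002  0.0005] mm 0.61937223263885
t 3.38 pos [ 0.5016 -0.1889  0.1109] F [0.7 0.7 6.3] open 0.005 q [ 0.11  0.83  0.28  1.96 -0.52  0.42 -0.63]
xaxis yaw -81.01 tilt [-8.e-04 -8.e-04 -1.e+00]
shift/0.3 [-0.0001  0.0018 -0.0004] turn/pi [ 0.0003 -0.0002  0.0005] mm 0.5587882063858275
```

View pics/w2.png

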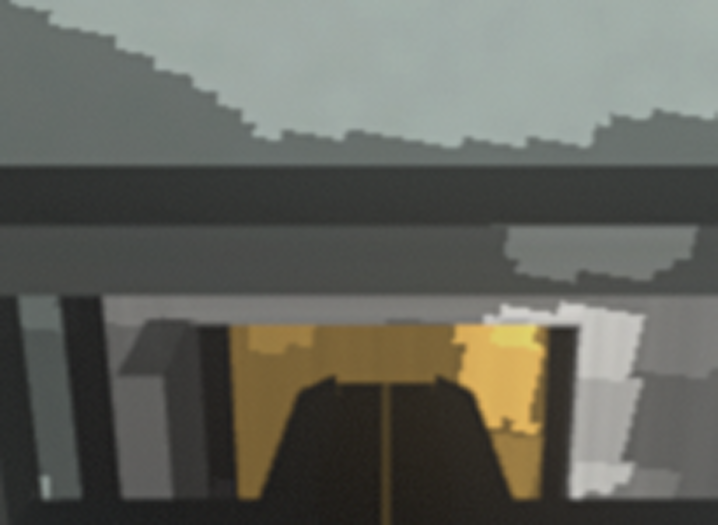

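Emit:
play_rows:
  deltas:
    - [[1,0,0,0.005,0,0,0],[1,0,0,0.008,0,0,0],[1,0,0,0.008,0,0,0]]

```text
clock: 3.75
tool_pos: [0.5017, -0.1888, 0.1086]
eef_rot: [0.76, -0.65, -0.0, 0.0]
contact_force: [0.4, 1.7, 6.6]
opening: -0.0
```

```bash
python3 -c "
from h import *
from plant import r,get_state
print(r.nose_length)
y=np.array([np.cos(YAW),np.sin(YAW)])
need([*(C+.0*y),.109],YAW-np.pi)"
```

```text
0.019
t 3.75 pos [ 0.5017 -0.1888  0.1086] F [0.4 1.7 6.6] open -0.0 q [ 0.11  0.83  0.28  1.97 -0.53  0.41 -0.62]
xaxis yaw -81.01 tilt [-6.e-04 -6.e-04 -1.e+00]
shift/0.3 [-0.0001  0.002  -0.0013] turn/pi [ 0.0002 -0.0001  0.0005] mm 0.6969680187218952
```

Emit:
play_rows:
  deltas:
    - [[1,-0.013,0.001,0,0,0,0],[1,-0.026,0.002,0,0,0,0],[1,-0.039,0.002,0,0,0,0],[1,-0.052,0.002,0,0,0,0],[1,-0.066,0.002,0,0,0,0]]

```text
clock: 4.38
tool_pos: [0.4993, -0.1739, 0.1095]
eef_rot: [0.759, -0.651, 0.004, 0.002]
contact_force: [0.6, -7.6, 5.6]
opening: 0.001
```

```bash
python3 -c "
from h import *
y=np.array([np.cos(YAW),np.sin(YAW)])
need([*(C+.034*y),.109],YAW-np.pi)
im=vision.snapshot('wrist');cv2.imwrite('pics/w3.png',cv2.resize(im[130:280,150:355,::-1],None,fx=3.5,fy=3.5,interpolation=cv2.INTER_CUBIC))
need([*(C+.034*y),.109],YAW-np.pi)"
```

```text
t 4.38 pos [ 0.4993 -0.1739  0.1095] F [ 0.6 -7.6  5.6] open 0.001 q [ 0.08  0.82  0.28  1.99 -0.54  0.39 -0.64]
xaxis yaw -81.21 tilt [ 0.004 -0.008 -1.   ]
shift/0.3 [-0.063   0.0018  0.0011] turn/pi [-0.0009 -0.0027 -0.0006] mm 18.899767892786652
t 4.42 pos [ 0.4992 -0.1732  0.1094] F [ 0.6 -6.8  6. ] open 0.006 q [ 0.08  0.82  0.28  1.99 -0.54  0.39 -0.64]
xaxis yaw -81.17 tilt [ 0.0037 -0.0072 -1.    ]
shift/0.3 [-0.0606  0.0018  0.0009] turn/pi [-0.0008 -0.0024 -0.0004] mm 18.183685752180722
```

View pics/w3.png

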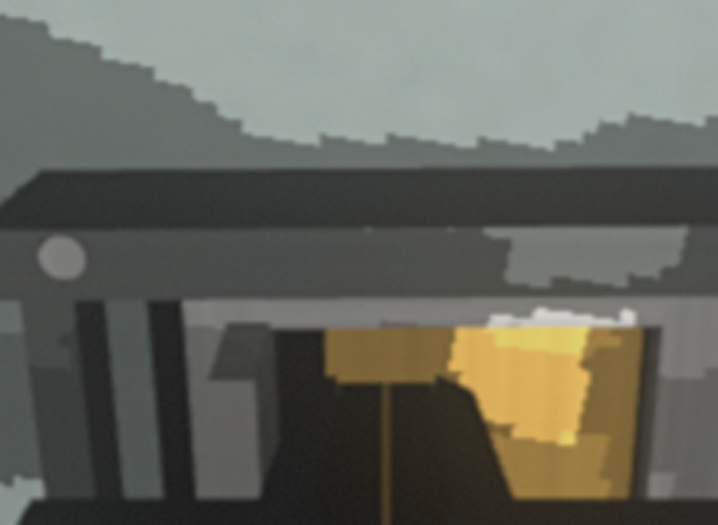

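The fingers now bear on the tab with the block held down. I'll keep sliding.

Emit:
play_rows:
  deltas:
    - [[1,-0.02,0.001,0.001,0,-0.002,0],[1,-0.035,0.001,0.001,0,-0.002,0],[1,-0.05,0.002,0.001,0,-0.002,0],[1,-0.06,0.002,0.001,0,-0.002,0],[1,-0.07,0.002,0.001,0,-0.002,0]]

```text
clock: 5.05
tool_pos: [0.4967, -0.1571, 0.1098]
eef_rot: [0.758, -0.652, 0.006, 0.001]
contact_force: [0.5, -7.1, 6.7]
opening: 0.005
```

```bash
python3 -c "
from h import *
y=np.array([np.cos(YAW),np.sin(YAW)])
need([*(C+.034*y),.109],YAW-np.pi)
im=vision.snapshot('wrist');cv2.imwrite('pics/w4.png',cv2.resize(im[130:280,150:355,::-1],None,fx=3.5,fy=3.5,interpolation=cv2.INTER_CUBIC))
need([*(C+.034*y),.109],YAW-np.pi)"
```

```text
t 5.05 pos [ 0.4967 -0.1571  0.1098] F [ 0.5 -7.1  6.7] open 0.005 q [ 0.05  0.82  0.27  2.02 -0.55  0.37 -0.66]
xaxis yaw -81.37 tilt [ 0.0075 -0.0083 -0.9999]
shift/0.3 [-0.0062  0.0019  0.0027] turn/pi [-0.0019 -0.003  -0.0015] mm 2.1163042514553934
t 5.1 pos [ 0.4966 -0.1566  0.1098] F [ 0.2 -7.2  6.6] open 0.002 q [ 0.05  0.82  0.27  2.02 -0.55  0.37 -0.66]
xaxis yaw -81.34 tilt [ 0.0072 -0.0079 -0.9999]
shift/0.3 [-0.0047  0.0019  0.0026] turn/pi [-0.0019 -0.0028 -0.0014] mm 1.6978556426495364
```

View pics/w4.png

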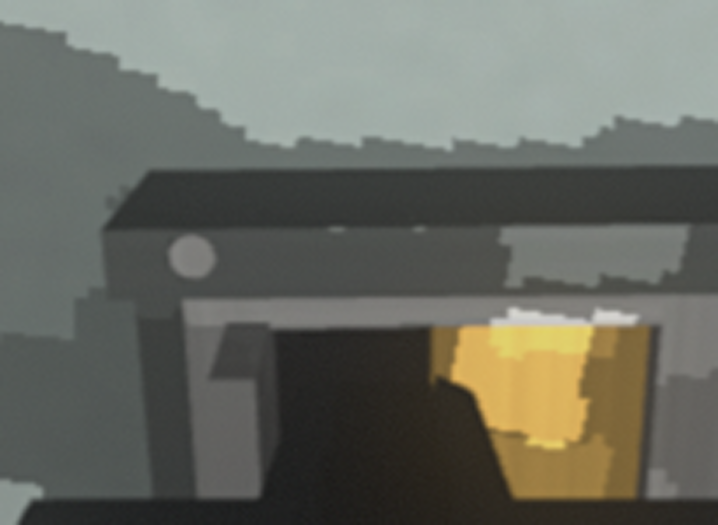

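The plate has reached the end bar. I'll push slightly more to confirm the stop by force.

Emit:
play_rows:
  deltas:
    - [[1,-0.01,0.001,0.002,0,-0.002,0],[1,-0.02,0.001,0.002,0,-0.002,0],[1,-0.03,0.001,0.002,0,-0.002,0],[1,-0.036,0.001,0.002,0,-0.002,0],[1,-0.036,0.001,0.002,0,-0.002,0]]

```text
clock: 5.72
tool_pos: [0.4965, -0.1559, 0.1101]
eef_rot: [0.756, -0.655, 0.011, 0.002]
contact_force: [0.6, -17.5, 0.9]
opening: 0.003
```

```bash
python3 -c "
from h import *
y=np.array([np.cos(YAW),np.sin(YAW)])
need([*(C+.034*y),.109],YAW-np.pi)
im=vision.snapshot('wrist');cv2.imwrite('pics/w5.png',cv2.resize(im[130:280,150:355,::-1],None,fx=3.5,fy=3.5,interpolation=cv2.INTER_CUBIC))"
```

```text
t 5.72 pos [ 0.4965 -0.1559  0.1101] F [  0.6 -17.5   0.9] open 0.003 q [ 0.05  0.82  0.27  2.03 -0.56  0.35 -0.66]
xaxis yaw -81.8 tilt [ 0.0138 -0.0173 -0.9998]
shift/0.3 [-0.0024  0.0018  0.0036] turn/pi [-0.0035 -0.0061 -0.0038] mm 1.413198532951392
```

View pics/w5.png

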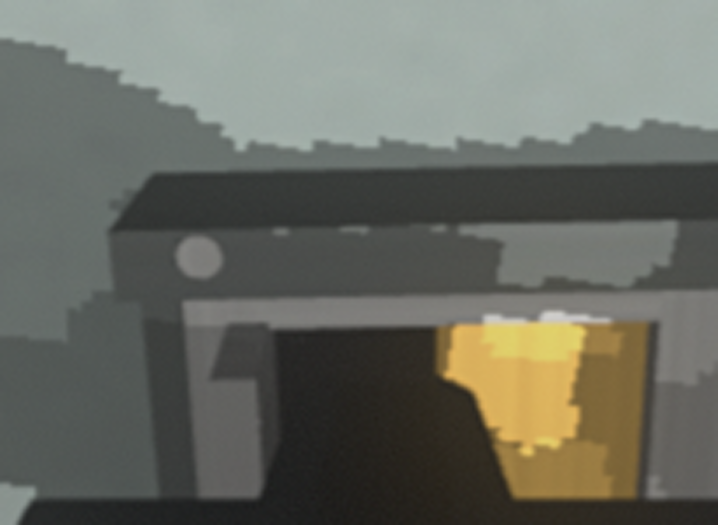

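The force rose to 17.5 N with no further motion, so the plate is at its stop. I'll back off slightly and then lift away.

Emit:
play_rows:
  deltas:
    - [[1,0.01,0,0,0,0,0],[1,0.015,0,0,0,0,0],[1,0.015,0,-0.06,0,0,0],[1,0.015,0,-0.16,0,0,0],[1,0.015,0,-0.3,0,0,0]]

```text
clock: 6.4
tool_pos: [0.4947, -0.1582, 0.1998]
eef_rot: [0.756, -0.655, 0.009, 0.003]
contact_force: [0.0, 0.4, -0.1]
opening: 0.003
```

```bash
python3 -c "
from h import *
need([*C,.2],YAW-np.pi)
im=vision.snapshot('wrist');cv2.imwrite('pics/w6.png',cv2.resize(im[130:280,120:325,::-1],None,fx=3.5,fy=3.5,interpolation=cv2.INTER_CUBIC))
im=vision.snapshot('scene');cv2.imwrite('pics/s6.png',im[:,:,::-1])"
```

```text
t 6.4 pos [ 0.4947 -0.1582  0.1998] F [ 0.   0.4 -0.1] open 0.003 q [-0.04  0.68  0.42  1.97 -0.47  0.57 -0.73]
xaxis yaw -81.78 tilt [ 0.01   -0.0159 -0.9998]
shift/0.3 [ 0.1043 -0.0065  0.0011] turn/pi [-0.0024 -0.0055 -0.0038] mm 31.361411724830194
```

View pics/w6.png

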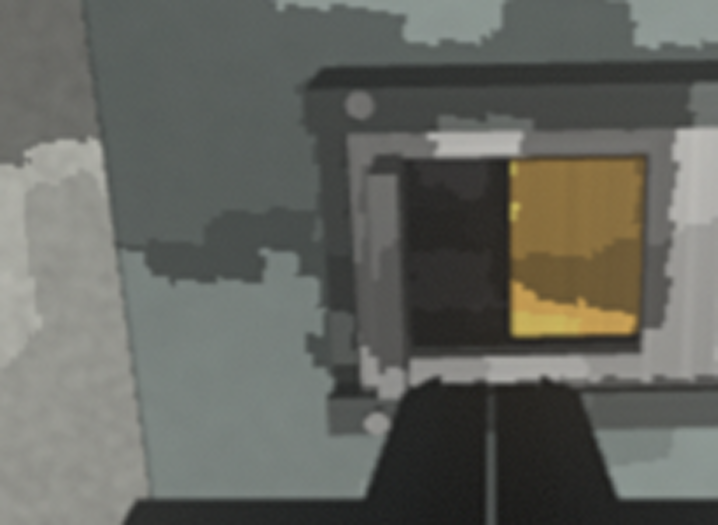

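View pics/s6.png

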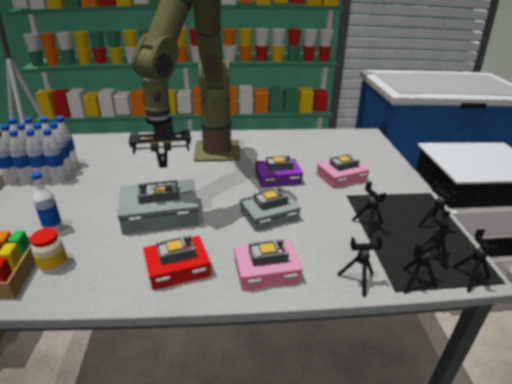

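The wrist view shows the plate against the end bar, with its right part over the block, which stays down below the plate. The scene view shows the small grey box's lock unchanged. I'll let the arm settle and hand in.

Emit:
play_rows:
  deltas:
    - [[1,0,0,-0.08,0,0,0],[1,0,0,-0.1,0,0,0],[1,0,0,-0.1,0,0,0]]

```text
clock: 6.88
tool_pos: [0.4964, -0.1587, 0.2322]
eef_rot: [0.756, -0.655, 0.013, 0.001]
contact_force: [-0.2, 0.8, -0.8]
opening: 0.005
```

```bash
python3 -c "
from h import *
from plant import r,get_state
im=vision.snapshot('wrist');cv2.imwrite('pics/w7.png',im[:,:,::-1])
s=get_state();print(s['clock'],s['contact_force'],s['tool_pos'])
r.finish_job()"
```

```text
6.925 [-0.48365658 -0.81781942  0.17436859] [ 0.49620076 -0.15864431  0.23185892]
the job is handed in; nothing more can be done
```

View pics/w7.png

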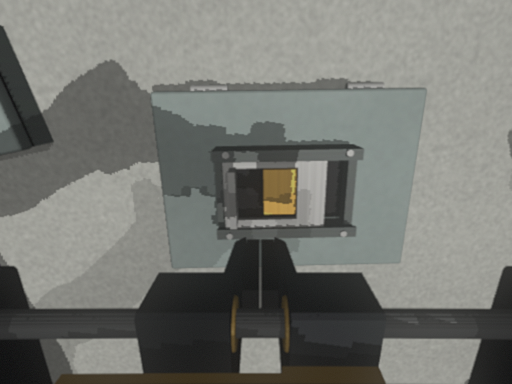

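The larger cash box is locked: I pushed its block down about 23 mm with shut fingers and, still holding it, slid the keeper plate along to its stop. I handed the job in at 6.9 s of the 32 s allowed.

- **Plate at its stop:** on the last push the sideways force rose to 17.5 N with almost no further movement.
- **Block stays down:** after I lifted clear, the wrist picture showed the plate against the end bar and covering part of the block, which stayed below it. Contact force was about zero and the gripper was clear.
- **Smaller box:** I never went near its lock, and it looks unchanged in the scene picture.
- **Readings that disagreed:** the vertical force while pressing read 6–7 N, where the spring figures predict about 8 N. It also fell to about 1 N at the very end of the slide, when the plate already covered the block.

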